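# Find the radius leaf that fits the steam pipe end

### The arm

A 6-joint arm with a two-finger parallel gripper is mounted at the origin on the work surface. World frame = base frame: x ahead of the robot, y to its left, z up, the work surface at z = 0. Lengths are in m, angles in rad, forces in N, time in s.
With the tool pointing down it reaches from about 0.35 to 0.85 m from the base axis. Payload 8.1 kg.
Tool frame: the origin (TCP) lies at the very end of the fingers, on their centre line; the grasp point (between the pads) lies 19 mm behind it; z points along the fingers, x is the direction in which the jaws open and shut, and the axes are right-handed (so a half turn about z gives the same grasp; the last joint's range is limited). The gripper opens to 85 mm and grips with 20 to 120 N. Pads are 22 mm wide; open, the fingers measure 114 mm over their backs; the gripper's body (76 mm by 85 mm) begins 54 mm behind the grasp point. The pads swing forward as they close: fully open they stand 13 mm farther back than shut.
Start: joints at [1.085, 0.13, 1.488, -0, 1.523, -0.085], TCP at [0.234, 0.552, 0.231] pointing down, gripper open.
Joint ranges: [-2.96, 2.96], [-0.89, 2.26], [0.02, 2.5], [-1.34, 4.48], [0, 2.73], [-2.66, 2.66]. Speed limits (rad/s): [2.39, 2.39, 2.79, 3.14, 3.14, 3.14].

### API

Orientations are given as a 3x3 rotation matrix whose columns are the frame's x, y, z axes.
In Python, from cell import * gives the robot as it stands. The module is installed in compiled form; this text tells all that it offers.
- The arm moves only by the shell command python3 -m inch 'ROWS' [FORCE]. ROWS is JSON, a list of rows, each an object with "travel": the shift along the world's x, y, z as a fraction of full scale, a list of three; "angular": the turn, a rotation vector about the world's x, y, z as a fraction of full scale, a list of three; "jaw": the gripper's target within -1 to 1 (fully open at 1, half-way at 0, shut at -1). A call has 1 to 10 rows; each row is the pose to reach, as a shift and turn from the pose measured when the call began; what a row does not reach only later rows make up. Full scale, the value 1, is 10 cm for a shift and 90 degrees for a turn. A row lasts 1/10 s, in which the tool goes at most 50 mm and 8.59 degrees, less where a joint would pass 70% of its speed; a pose out of reach is approached as far as the arm can. A call with a number of a shift or a turn outside -1 to 1 is refused whole. A call with a gripper value outside its range is refused whole. The fingers move at their own pace and stop on an object; FORCE is the grip in N (left out, the last holds). Time passes only in rows, so rows that repeat a pose let the fingers close. It gives the time, the measured TCP pose, the force and the opening at its end, in the units of the state.
- sense(): the state, without advancing time (a new reading comes with each control period).
- snapshot(name): name is "scene" or "top" or "wrist"; returns the picture (384x512x3 uint8, red, green, blue); there is no depth.
- get_calibration(name): a dict with "fx", "fy", "cx", "cy" (pixels), "k1" (the pictures are not rectified: a ray, as slopes to the right and down, at radius r is drawn at 1 + k1 r^2 times it, then the intrinsics apply), "R" (3x3) and "t" (3): a world point X has camera coordinates R X + t. Camera axes: x right, y down, z forward; pixel columns grow to the right and rows downward; lengths in m; the calibration is good to about 2 mm. A picture is of the moment at which its call begins: read the wrist's pose just before it. get_calibration takes no time and is no camera call; for the wrist camera it gives the pose at the moment of the call.
- sign_off(): hands the job in, once; it reports no verdict.
The state is a dict: "t": time; "q": joint angles; "joint_vel": joint speeds; "tau": joint torques, N m; "ee_pos": TCP position; "ee_rot": TCP orientation; "force": force on the tool from outside, world axes, zero at the start; "ft_torque": the same for the moment, N m; "gripper_width": finger opening in m.
Only numpy, scipy, OpenCV 4.12 (cv2) and the standard library are available. Lean on these libraries where they do the work, as an engineer would, in place of code of your own. Each camera call takes 0.05 s, during which the arm holds its last target.

### The job

Find by touch which of the three aluminium radius leaves on the chopping board fits the steam pipe end nearest to the board: press leaves on top of that pipe gently (never over 25 N), touching the pipes with leaves only and not with the gripper. Keep the one that neither rocks nor stands off pressed on the pipe, slide it round the pipe until it leans some 15 degrees to one side, bring it upright again and leave it standing there, fully home near the middle of the pipe. Leaves that do not fit go back upright onto the chopping board, and the other things stay where they are.

Things in the scene. Friction and masses are not known exactly. Their poses are not given: they have to be found in the camera images.
- leaf_small_tab (a point): Radius leaf with the smallest notch: aluminium plate 80 wide (x) x 24 thick (y) x 40 mm high, 0.2 kg, round notch of radius 26 mm (45 mm wide at its mouth) in the underside; on its top a tab 30 (x) x 24 (y) x 40 mm high. Stands on two feet. This point: in the tab, 64 mm above the feet, 16 mm below the tab's top. y: axis of the notch, z up.
- leaf_small_arc (a point): Same leaf, same axes: centre of the notch's circle (radius 26 mm, 120 degrees of arc), 13 mm below the feet, 77 mm below the tab point. It lies on the pipe's axis when the leaf fits and is fully home.
- leaf_middle_tab (a point): Radius leaf with the middle notch: aluminium plate 80 wide (x) x 24 thick (y) x 40 mm high, 0.2 kg, round notch of radius 30 mm (52 mm wide at its mouth) in the underside; on its top a tab 30 (x) x 24 (y) x 40 mm high. Stands on two feet. This point: in the tab, 64 mm above the feet, 16 mm below the tab's top. y: axis of the notch, z up.
- leaf_middle_arc (a point): Same leaf, same axes: centre of the notch's circle (radius 30 mm, 120 degrees of arc), 15 mm below the feet, 79 mm below the tab point. It lies on the pipe's axis when the leaf fits and is fully home.
- leaf_large_tab (a point): Radius leaf with the largest notch: aluminium plate 80 wide (x) x 24 thick (y) x 40 mm high, 0.2 kg, round notch of radius 34 mm (59 mm wide at its mouth) in the underside; on its top a tab 30 (x) x 24 (y) x 40 mm high. Stands on two feet. This point: in the tab, 64 mm above the feet, 16 mm below the tab's top. y: axis of the notch, z up.
- leaf_large_arc (a point): Same leaf, same axes: centre of the notch's circle (radius 34 mm, 120 degrees of arc), 17 mm below the feet, 81 mm below the tab point. It lies on the pipe's axis when the leaf fits and is fully home.
- axis (a point): Middle of the pipe to be gauged (the one nearest the chopping board, at the row's left end), on its axis, 100 mm above the table; y along the pipe, z up. Rigid, 130 mm long, radius unknown: 26, 30 or 34 mm. A leaf too large rests on the pipe's top, arc centre 4 or 8 mm below the axis, and rocks; too small: on its corners, centre about 7 or 12 mm above; the right one beds all round (0.3 mm play).
- pipe_a: One of three steel pipe ends, level, 130 mm long, each fixed on an identical grey stand (foot 90 x 100 mm) on the dark base plate, side by side 125 mm apart, order varied. Radii 26, 30 and 34 mm; which has which is not told. Origin under the foot, 88 mm below the pipe's axis; y along the pipe.
- pipe_b: One of three steel pipe ends, level, 130 mm long, each fixed on an identical grey stand (foot 90 x 100 mm) on the dark base plate, side by side 125 mm apart, order varied. Radii 26, 30 and 34 mm; which has which is not told. Origin under the foot, 88 mm below the pipe's axis; y along the pipe.
- pipe_c: One of three steel pipe ends, level, 130 mm long, each fixed on an identical grey stand (foot 90 x 100 mm) on the dark base plate, side by side 125 mm apart, order varied. Radii 26, 30 and 34 mm; which has which is not told. Origin under the foot, 88 mm below the pipe's axis; y along the pipe.
- choppingboard: Fixed wooden chopping board 130 (x) x 300 (y) x 20 mm high; the three leaves stand on it in a row along its y, about 95 mm apart, notches facing across the board, order varied. Origin at the centre of its underside.
- steelbowl: Steel bowl, 124 mm across, 55 mm high; bystander. Origin under its centre.
- soupbowl: Black soup bowl, 100 mm across, 55 mm high; bystander. Origin under its centre.
- collar: Steel pipe collar, 68 mm across, 22 mm high; bystander. Origin under its centre.
- jar: Sauce jar, 66 mm across, 90 mm high; bystander. Origin under its centre.
- scraper: Spatula lying near the chopping board; bystander. Origin under its centre.
- convexleaf: Convex radius leaf: a 60 x 24 x 30 mm block with a half disc of radius 30 mm standing up on it, for inside corners, not used here; bystander. Origin under its centre.
There are look-alikes about, which are no part of the job. Leave any red look-alike of the part that bears leaf_large_tab alone.

How it is judged:
By the outcome, as a careful person would: the job done as asked, in the order asked, and still so for the second after the job is handed in, with the robot touching nothing.
It also fails if it takes over 72 s, if anything falls off the work surface, if the arm or the gripper's body presses on something with over 40 N, if the wrist force passes 120 N, or if a joint passes its speed limit or range.

## Working session

There is one attempt and no reset: what is moved stays moved. The work goes in short steps, Python scripts to look and compute and a shell command to move; the robot and the scene stay as the last step left them, time stands still between calls to the robot, and variables do not carry over. Pictures are saved under pics/ and viewed, and the job is handed in when it is done.

```bash
mkdir -p pics; python3 - <<'E'
from cell import *
import cv2
s=sense();print(s)
for n in("scene","top","wrist"):
    cv2.imwrite(f"pics/{n}0.png",snapshot(n)[:,:,::-1]);print(n,get_calibration(n))
E
```

```text
{'t': 0.0, 'q': array([ 1.08461016e+00,  1.31165345e-01,  1.48926309e+00, -1.36994563e-05,
        1.52299944e+00, -8.54334555e-02]), 'joint_vel': array([-0.00079051, -0.00152382, -0.00113344, -0.00107582,  0.00084616,
       -0.00060027]), 'tau': array([-1.05841405e-04, -5.69388199e+01, -5.00559890e+01, -2.20665838e-04,
        1.45754145e-02, -4.71458043e-05]), 'ee_pos': array([0.23381501, 0.55197808, 0.23025082]), 'ee_rot': array([[ 3.90110141e-01,  9.20767812e-01, -8.45421450e-04],
       [ 9.20766382e-01, -3.90111031e-01, -1.62894998e-03],
       [-1.82969294e-03, -1.42965744e-04, -9.99998316e-01]]), 'force': array([-0.03160535, -0.15614359,  0.26886461]), 'ft_torque': array([ 0.00177347, -0.01161547, -0.00316573]), 'gripper_width': 0.08496132598248851}
scene {'fx': 428.5909517215051, 'fy': 428.5909517215051, 'cx': 259.6722929537528, 'cy': 187.9269876852842, 'k1': -0.10933356358163346, 'R': array([[ 0.79541655,  0.60575894,  0.01919928],
       [ 0.38199918, -0.47650237, -0.79184728],
       [-0.47052007,  0.63718254, -0.61041729]]), 't': array([-0.44058442, -0.11380793,  1.55773223])}
top {'fx': 468.95663842693733, 'fy': 468.95663842693733, 'cx': 254.3586818335707, 'cy': 191.390212354006, 'k1': -0.13730030019287523, 'R': array([[-0.02806183, -0.99960432, -0.00193215],
       [-0.98726969,  0.02801819, -0.15656799],
       [ 0.15656017, -0.00248603, -0.98766529]]), 't': array([0.08112046, 0.51840323, 1.80896356])}
wrist {'fx': 322.1389160194039, 'fy': 322.1389160194039, 'cx': 258.80849154676343, 'cy': 192.63266467246743, 'k1': 0.0184565791443446, 'R': array([[ 0.39058005,  0.92056787, -0.0014219 ],
       [ 0.87301717, -0.36991427,  0.31781199],
       [ 0.29204153, -0.12537236, -0.94815269]]), 't': array([-0.59781536, -0.04119712,  0.38053564])}
```

View pics/scene0.png

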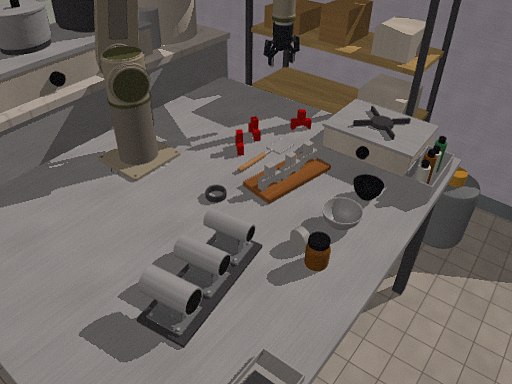

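View pics/top0.png

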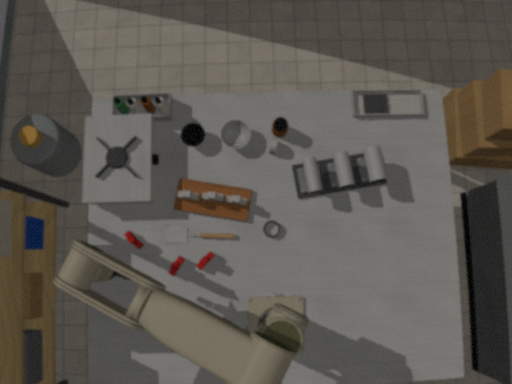

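View pics/wrist0.png

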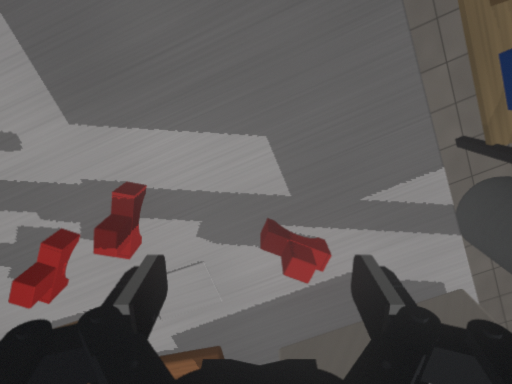

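The scene shows the board with three leaves at top (213,200), and the pipes at top (311,175), (343,168) and (374,162). The one nearest the board is (311,175), the row's left end. The three red look-alikes are off the board, at top (133,240), (177,265) and (206,261). Next I'll enlarge the crops.

```bash
cat > h.py <<'E'
import numpy as np, cv2
from cell import *
def ray(cal,u,v):
    d=np.array([(u-cal['cx'])/cal['fx'],(v-cal['cy'])/cal['fy']]);p=d.copy()
    for _ in range(30): p=d/(1+cal['k1']*(p@p))
    R=np.array(cal['R']);t=np.array(cal['t'])
    return -R.T@t, R.T@np.array([p[0],p[1],1])
def at_z(cal,u,v,z):
    o,d=ray(cal,u,v);return o+d*(z-o[2])/d[2]
def proj(cal,X):
    c=np.array(cal['R'])@np.array(X)+np.array(cal['t']);p=c[:2]/c[2];p=p*(1+cal['k1']*(p@p))
    return np.array([p[0]*cal['fx']+cal['cx'],p[1]*cal['fy']+cal['cy']])
def crop(img,u0,v0,u1,v1,s,name):
    c=cv2.resize(img[v0:v1,u0:u1],None,fx=s,fy=s,interpolation=cv2.INTER_CUBIC);cv2.imwrite(name,c)
E
python3 - <<'E'
from h import *
t=cv2.imread('pics/top0.png');s=cv2.imread('pics/scene0.png')
crop(t,165,170,265,230,8,'pics/c1.png');crop(t,285,135,395,205,7,'pics/c2.png')
crop(s,235,135,340,205,7,'pics/c3.png');crop(s,130,190,270,345,4,'pics/c4.png')
E
```

```text
(no output)
```

View pics/c1.png

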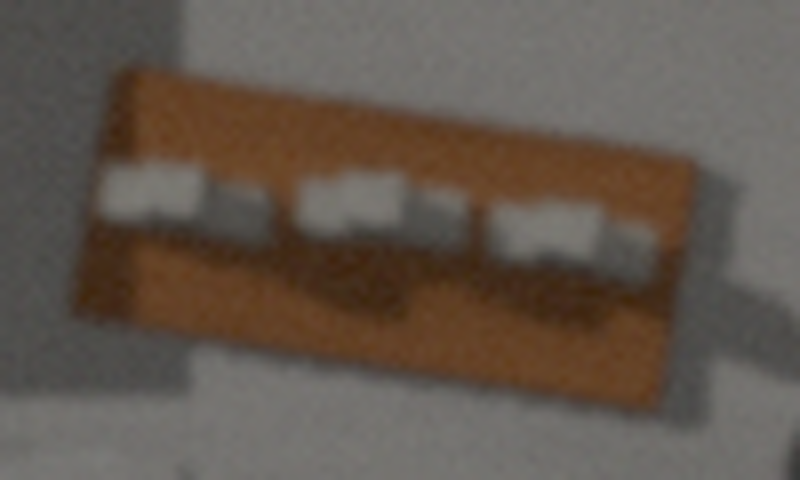

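View pics/c2.png

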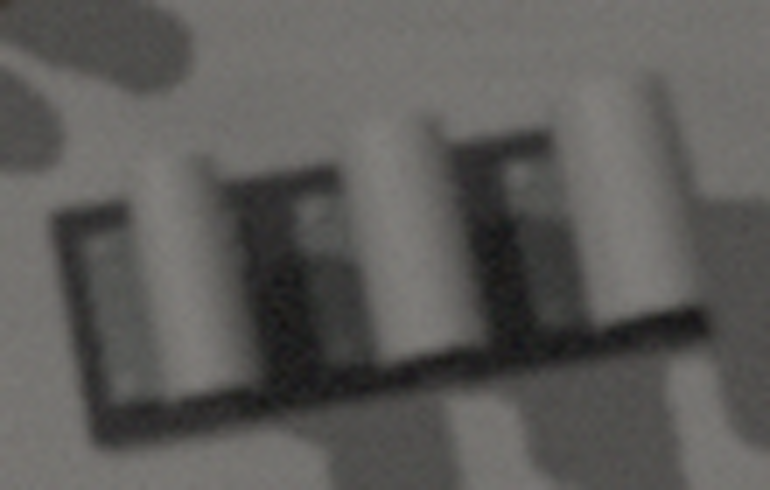

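View pics/c3.png

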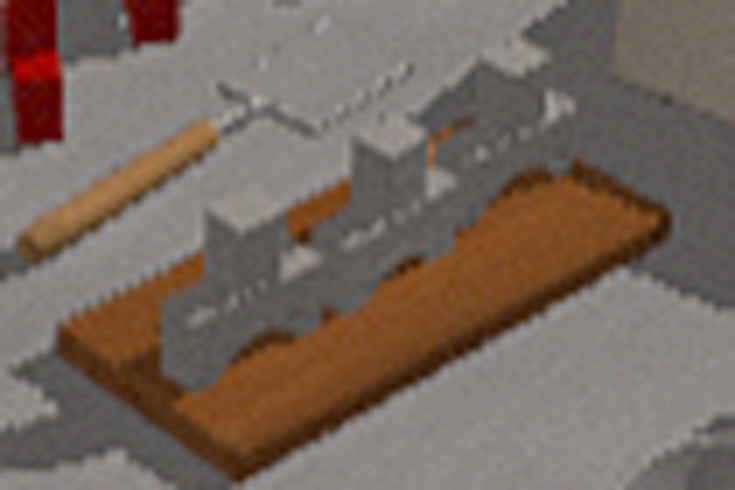

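View pics/c4.png

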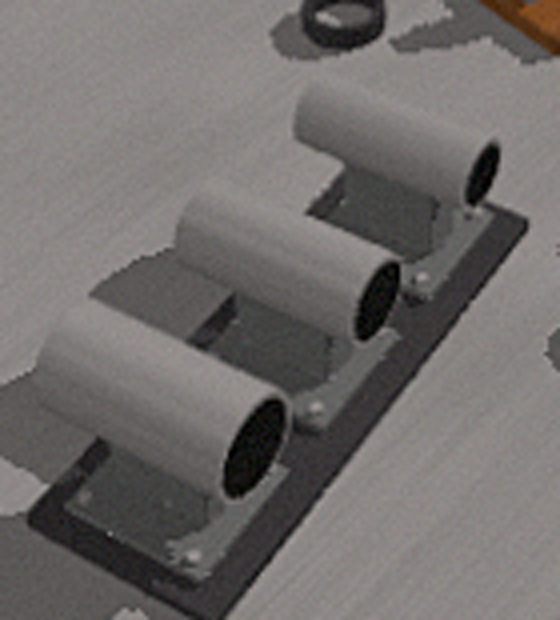

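```bash
python3 - <<'E'
from h import *
c=get_calibration('top');T=lambda x,y,z:at_z(c,165+x/8,170+y/8,z).round(4)
print('board',[T(*p,.02) for p in((130,70),(690,160),(655,405),(75,315))])
# tab tops z=.10, centers
print('tabs',[T(*p,.10) for p in((178,193),(377,200),(572,230))])
P=lambda x,y,z:at_z(c,285+x/7,135+y/7,z).round(4)
print('pipe ends mid top', P(172,155,.126),P(205,390,.126), P(395,115,.13),P(430,352,.13),P(610,75,.134),P(645,315,.134))
print('base plate',P(55,215,.012),P(100,445,.012),P(710,325,.012))
s=get_calibration('scene');S=lambda x,y,z:at_z(s,235+x/7,135+y/7,z).round(4)
print('scene board',[S(*p,.02) for p in((60,335),(240,470),(668,220),(575,160))])
print('scene tab tops',[S(*p,.1) for p in((258,212),(395,137),(515,57))])
Q=lambda x,y,z:at_z(s,130+x/4,190+y/4,z).round(4)
print('scene pipe',Q(485,175,.1))
E
```

```text
board [array([0.5836, 0.3589, 0.02  ]), array([0.5298, 0.0787, 0.02  ]), array([0.4077, 0.0993, 0.02  ]), array([0.4603, 0.387 , 0.02  ])]
tabs [array([0.5078, 0.3235, 0.1   ]), array([0.5017, 0.2282, 0.1   ]), array([0.4847, 0.1354, 0.1   ])]
pipe ends mid top [ 0.6332 -0.1476  0.126 ] [ 0.5032 -0.1592  0.126 ] [ 0.6516 -0.2705  0.13  ] [ 0.5198 -0.2818  0.13  ] [ 0.6704 -0.3904  0.134 ] [ 0.5362 -0.4001  0.134 ]
base plate [ 0.6258 -0.0923  0.012 ] [ 0.4909 -0.1125  0.012 ] [ 0.5508 -0.4713  0.012 ]
scene board [array([0.4143, 0.0951, 0.02  ]), array([0.5396, 0.0676, 0.02  ]), array([0.5911, 0.3598, 0.02  ]), array([0.5263, 0.3769, 0.02  ])]
scene tab tops [array([0.493 , 0.1404, 0.1   ]), array([0.5067, 0.231 , 0.1   ]), array([0.5125, 0.3278, 0.1   ])]
scene pipe [ 0.6344 -0.1449  0.1   ]
```

```bash
python3 - <<'E'
from h import *
s=sense();c=get_calibration('wrist')
R=np.array(c['R']);t=np.array(c['t']);Rt=s['ee_rot']
Rc=Rt.T@R.T; pc=Rt.T@(-R.T@t-s['ee_pos'])
print('cam in tool axes(cols)',Rc.round(3),pc.round(4))
np.savez('camtool.npz',Rc=Rc,pc=pc)
# candidate views: tool yaw so that camera is at -x side
for name,yawdeg,pos,tilt in(('a',0,(.36,.23,.25),0),):
    pass
E
```

```text
cam in tool axes(cols) [[ 1.    -0.    -0.   ]
 [ 0.001  0.948  0.318]
 [-0.    -0.318  0.948]] [-0.0014 -0.0816 -0.1426]
```

```bash
cat >> h.py <<'E'
from scipy.spatial.transform import Rotation as Ro
def yawR(deg_tooly):  # tool pointing down, tool y at given world angle
    a=np.radians(deg_tooly);y=np.array([np.cos(a),np.sin(a),0]);z=np.array([0,0,-1.]);x=np.cross(y,z)
    return np.stack([x,y,z],1)
def delta(p,R,s=None):
    s=s or sense()
    rv=Ro.from_matrix(np.array(R)@s['ee_rot'].T).as_rotvec()
    print('travel',((np.array(p)-s['ee_pos'])/.1).round(3),'ang',(rv/(np.pi/2)).round(4),'deg',np.degrees(np.linalg.norm(rv)).round(1))
E
python3 - <<'E'
from h import *
R=yawR(-11);a=np.radians(26);ax=-np.array([.19,.98,0]);ax/=np.linalg.norm(ax)
R=Ro.from_rotvec(ax*a).as_matrix()@R;print(R.round(2));delta((.396,.24,.19),R)
E
```

```text
[[ 0.19  0.88  0.43]
 [ 0.98 -0.17 -0.08]
 [ 0.    0.44 -0.9 ]]
travel [ 1.621 -3.121 -0.405] ang [-0.0835 -0.2772  0.1308] deg 28.6
```

```bash
python3 -m inch '[{"travel":[0.4,-0.4,0],"angular":[-0.02,-0.07,0.03],"jaw":1},{"travel":[0.5,-0.8,0],"angular":[-0.04,-0.14,0.065],"jaw":1},{"travel":[0.5,-1,0],"angular":[-0.04,-0.14,0.065],"jaw":1}]'
python3 -m inch '[{"travel":[0.3,-0.5,0],"angular":[-0.02,-0.07,0.03],"jaw":1},{"travel":[0.5,-1,-0.1],"angular":[-0.04,-0.14,0.065],"jaw":1},{"travel":[0.5,-1,-0.1],"angular":[-0.04,-0.14,0.065],"jaw":1}]'
python3 - <<'E'
from h import *
R=yawR(-11);a=np.radians(26);ax=-np.array([.19,.98,0]);ax/=np.linalg.norm(ax)
R=Ro.from_rotvec(ax*a).as_matrix()@R;delta((.396,.24,.19),R)
E
```

```text
t: 0.45
ee_pos: [0.2835, 0.4489, 0.2284]
ee_rot: [[0.29, 0.931, 0.223], [0.957, -0.285, -0.057], [0.01, 0.23, -0.973]]
force: [-1.5, 0.3, -0.3]
gripper_width: 0.0853
t: 0.75
ee_pos: [0.3312, 0.343, 0.2122]
ee_rot: [[0.187, 0.881, 0.435], [0.982, -0.164, -0.091], [-0.009, 0.444, -0.896]]
force: [-0.7, -0.8, -0.6]
gripper_width: 0.0851
travel [ 0.648 -1.03  -0.222] ang [ 0.0064  0.003  -0.0023] deg 0.7
```

```bash
python3 -m inch '[{"travel":[0.3,-0.5,-0.1],"angular":[0,0,0],"jaw":1},{"travel":[0.65,-1,-0.2],"angular":[0,0,0],"jaw":1},{"travel":[0.65,-1,-0.2],"angular":[0,0,0],"jaw":1},{"travel":[0.65,-1,-0.2],"angular":[0,0,0],"jaw":1}]'
python3 - <<'E'
from h import *
import pickle
c=get_calibration('wrist');im=snapshot('wrist')[:,:,::-1];cv2.imwrite('pics/w1.png',im);pickle.dump(c,open('w1.pkl','wb'))
print(sense()['ee_pos'])
E
```

```text
t: 1.15
ee_pos: [0.3969, 0.2398, 0.1911]
ee_rot: [[0.191, 0.88, 0.434], [0.982, -0.167, -0.094], [-0.01, 0.444, -0.896]]
force: [0.2, -0.6, 0.1]
gripper_width: 0.0849
[0.39652188 0.24124588 0.19167495]
```

View pics/w1.png

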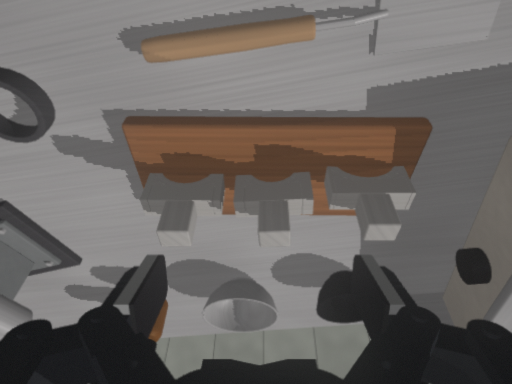

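```bash
python3 - <<'E'
from h import *
im=cv2.imread('pics/w1.png')
crop(im,130,145,240,260,7,'pics/d1.png');crop(im,225,145,325,260,6,'pics/d2.png');crop(im,315,145,425,260,6,'pics/d3.png')
a=cv2.imread('pics/w1.png')[150:255,125:425];cv2.imwrite('pics/d0.png',cv2.resize(a,(800,280),interpolation=cv2.INTER_CUBIC))
E
```

```text
(no output)
```

View pics/d0.png

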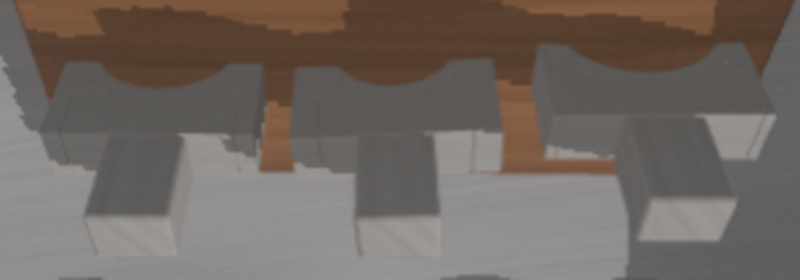

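View pics/d1.png

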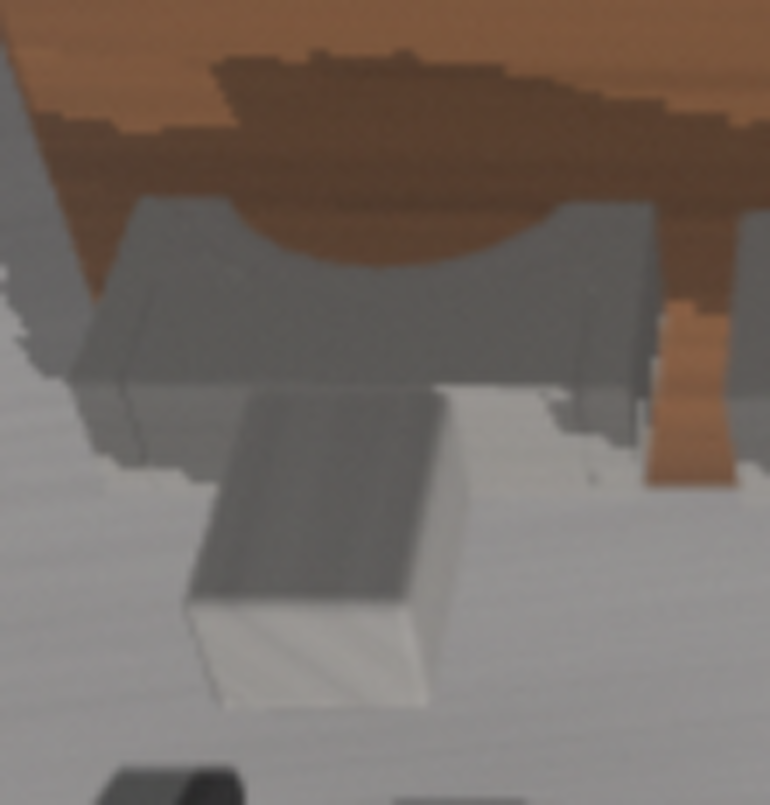

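View pics/d2.png

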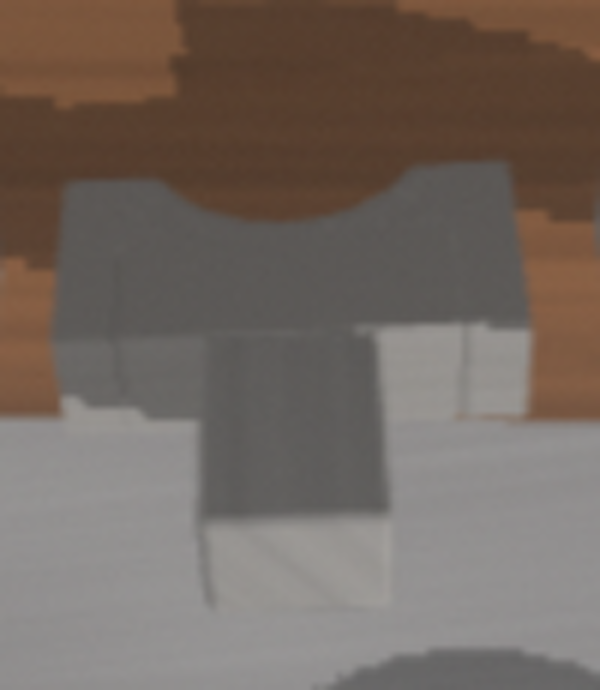

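View pics/d3.png

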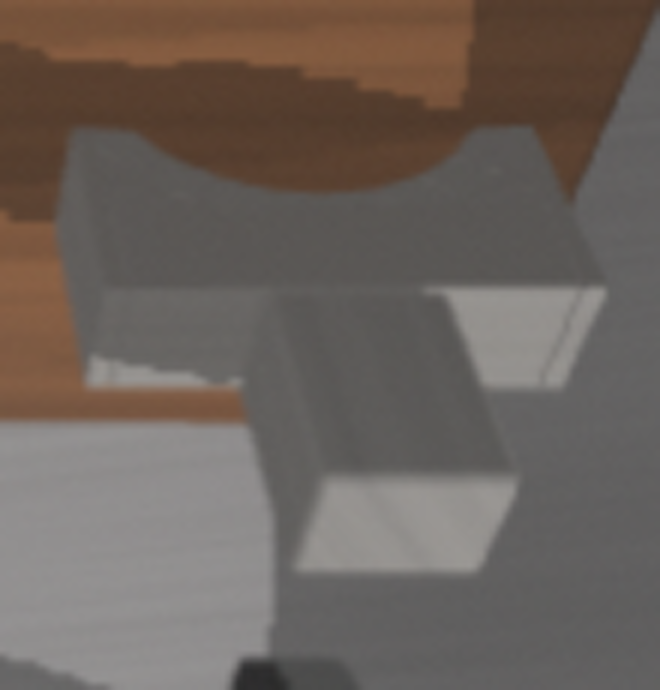

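The notch mouth/width ratios are 0.65 for the image-left leaf (mouth 52 mm, middle), 0.57 for the centre leaf (45–46 mm, small) and 0.75 for the right leaf (60 mm, large). All three are grey and none is red. From above, the left pipe looks the slimmest, so the centre leaf gets tried first. Next I measure its pose.

```bash
python3 - <<'E'
from h import *
import pickle
c=pickle.load(open('w1.pkl','rb'))
def rep(n,u0,v0,s,feet,top):
    F=np.array([at_z(c,u0+x/s,v0+y/s,.02) for x,y in feet]);T=np.array([at_z(c,u0+x/s,v0+y/s,.10) for x,y in top])
    d=F[1]-F[0];print(n,'feet w',np.linalg.norm(d).round(4),'x-dir ang',np.degrees(np.arctan2(d[1],d[0])).round(1),'footmid(front face)',F.mean(0).round(4))
    print('  top',T.mean(0).round(4),[np.linalg.norm(T[i]-T[(i+1)%4]).round(4) for i in range(4)],[np.degrees(np.arctan2(*(T[b]-T[a])[[1,0]])).round(1) for a,b in((0,1),(3,2),(0,3),(1,2))])
rep('small(mid)',225,145,6,[(65,183),(510,162)],[(205,520),(388,515),(390,603),(213,608)])
rep('middle(low y)',130,145,7,[(140,198),(655,203)],[(188,603),(408,600),(430,706),(223,706)])
rep('large(hi y)',315,145,6,[(75,128),(533,127)],[(322,477),(517,475),(480,572),(293,572)])
E
```

```text
small(mid) feet w 0.0806 x-dir ang 83.1 footmid(front face) [0.4932 0.233  0.02  ]
  top [0.5031 0.2318 0.1   ] [np.float64(0.0277), np.float64(0.0224), np.float64(0.0282), np.float64(0.0226)] [np.float64(82.2), np.float64(82.6), np.float64(-7.8), np.float64(-6.4)]
middle(low y) feet w 0.0801 x-dir ang 78.8 footmid(front face) [0.476  0.1412 0.02  ]
  top [0.4861 0.1398 0.1   ] [np.float64(0.0288), np.float64(0.0233), np.float64(0.0284), np.float64(0.0226)] [np.float64(80.8), np.float64(79.6), np.float64(-11.6), np.float64(-12.4)]
large(hi y) feet w 0.08 x-dir ang 79.6 footmid(front face) [0.5007 0.3312 0.02  ]
  top [0.511  0.3286 0.1   ] [np.float64(0.0281), np.float64(0.0235), np.float64(0.0286), np.float64(0.0231)] [np.float64(80.7), np.float64(80.0), np.float64(-8.5), np.float64(-7.2)]
```

```bash
python3 - <<'E'
from h import *
delta((.5045,.2317,.15),yawR(-7.2))
E
```

```text
travel [ 1.08  -0.095 -0.417] ang [0.0519 0.2883 0.0401] deg 26.6
```

```bash
python3 -m inch '[{"travel":[0.5,-0.05,-0.1],"angular":[0.016,0.09,0.013],"jaw":1},{"travel":[0.9,-0.09,-0.3],"angular":[0.034,0.19,0.026],"jaw":1},{"travel":[1,-0.095,-0.4],"angular":[0.052,0.288,0.04],"jaw":1},{"travel":[1,-0.095,-0.4],"angular":[0.052,0.288,0.04],"jaw":1},{"travel":[1,-0.095,-0.4],"angular":[0.052,0.288,0.04],"jaw":1}]'
python3 - <<'E'
from h import *
import pickle
c=get_calibration('wrist');im=snapshot('wrist')[:,:,::-1];cv2.imwrite('pics/w2.png',im);pickle.dump(c,open('w2.pkl','wb'))
delta((.5045,.2317,.068),yawR(-7.2))
for p in [(.5045,.2317,.1)]:
  a=np.radians(-7.2);y=np.array([np.cos(a),np.sin(a),0]);x=np.array([-np.sin(a),np.cos(a),0])
  for i,j in((1,1),(1,-1),(-1,-1),(-1,1)):
    u=proj(c,np.array(p)+i*.015*x+j*.012*y);print(u.round(1));cv2.circle(im:=im.copy(),tuple(int(v) for v in u.round()),1,(0,0,255),-1)
crop(im,150,150,400,384,3,'pics/w2c.png')
E
```

```text
t: 1.7
ee_pos: [0.4976, 0.2314, 0.1496]
ee_rot: [[0.128, 0.992, -0.005], [0.992, -0.128, -0.001], [-0.001, -0.004, -1.0]]
force: [1.7, 0.0, 0.2]
gripper_width: 0.0854
travel [ 0.075 -0.001 -0.825] ang [ 0.0006 -0.0006  0.0011] deg 0.1
[285.5 244.8]
[286.4 211.1]
[239.6 211.2]
[240.4 244.9]
```

View pics/w2c.png

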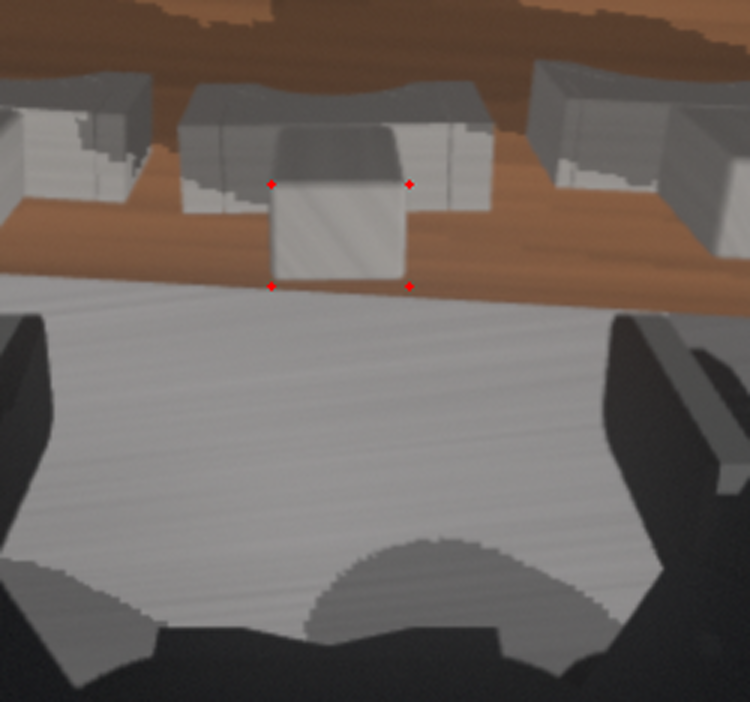

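The predicted tab outline agrees with the seen one to about 1 mm: tab top at crop (274–405, 182–278). I'll set x = 0.503 and descend.

```bash
python3 -m inch '[{"travel":[0.055,0,-0.4],"angular":[0,0,0],"jaw":1},{"travel":[0.055,0,-0.8],"angular":[0,0,0],"jaw":1},{"travel":[0.055,0,-0.8],"angular":[0,0,0],"jaw":1},{"travel":[0.055,0,-0.8],"angular":[0,0,0],"jaw":-1},{"travel":[0.055,0,-0.8],"angular":[0,0,0],"jaw":-1},{"travel":[0.055,0,-0.8],"angular":[0,0,0],"jaw":-1},{"travel":[0.055,0,-0.8],"angular":[0,0,0],"jaw":-1},{"travel":[0.055,0,-0.8],"angular":[0,0,0],"jaw":-1}]' 80
python3 -m inch '[{"travel":[0,0,0],"angular":[0,0,0],"jaw":-1},{"travel":[0,0,0],"angular":[0,0,0],"jaw":-1}]'
```

```text
t: 2.55
ee_pos: [0.5043, 0.2326, 0.0731]
ee_rot: [[0.127, 0.992, 0.003], [0.992, -0.127, 0.001], [0.001, 0.003, -1.0]]
force: [-1.0, 1.0, 8.7]
gripper_width: 0.0288
t: 2.75
ee_pos: [0.5047, 0.2326, 0.0737]
ee_rot: [[0.127, 0.992, 0.004], [0.992, -0.127, 0.001], [0.001, 0.004, -1.0]]
force: [1.0, -0.7, -1.9]
gripper_width: 0.029
```

```bash
python3 -m inch '[{"travel":[0,0,0.2],"angular":[0,0,0],"jaw":-1},{"travel":[0,0,0.6],"angular":[0,0,0],"jaw":-1},{"travel":[0,0,1],"angular":[0,0,0],"jaw":-1},{"travel":[0,0,1],"angular":[0,0,0],"jaw":-1}]'
python3 -m inch '[{"travel":[0,-0.4,0.5],"angular":[0,0,0.03],"jaw":-1},{"travel":[0,-0.8,0.9],"angular":[0,0,0.06],"jaw":-1},{"travel":[0,-1,0.9],"angular":[0,0,0.1],"jaw":-1},{"travel":[0,-1,0.9],"angular":[0,0,0.15],"jaw":-1}]'
python3 -m inch '[{"travel":[0,-0.45,0],"angular":[0,0,0],"jaw":-1},{"travel":[0,-0.9,0],"angular":[0,0,0],"jaw":-1},{"travel":[0,-1,0],"angular":[0,0,0],"jaw":-1}]'
python3 -m inch '[{"travel":[0,-0.45,0],"angular":[0,0,0],"jaw":-1},{"travel":[0,-0.9,0],"angular":[0,0,0],"jaw":-1},{"travel":[0,-1,0],"angular":[0,0,0],"jaw":-1},{"travel":[0,-1,0],"angular":[0,0,0],"jaw":-1}]'
python3 - <<'E'
from h import *
import pickle
s=sense();print(s['ee_pos'],s['force'],s['gripper_width'])
c=get_calibration('wrist');im=snapshot('wrist')[:,:,::-1];cv2.imwrite('pics/w3.png',im);pickle.dump((c,s),open('w3.pkl','wb'))
E
```

```text
t: 3.15
ee_pos: [0.5082, 0.2338, 0.1806]
ee_rot: [[0.127, 0.992, 0.014], [0.992, -0.127, 0.004], [0.006, 0.013, -1.0]]
force: [0.6, 0.5, -1.1]
gripper_width: 0.0291
t: 3.55
ee_pos: [0.51, 0.1303, 0.2742]
ee_rot: [[-0.107, 0.994, 0.018], [0.994, 0.107, 0.006], [0.004, 0.019, -1.0]]
force: [-0.1, 0.5, -1.3]
gripper_width: 0.0289
t: 3.85
ee_pos: [0.5096, 0.0265, 0.2733]
ee_rot: [[-0.104, 0.994, 0.017], [0.995, 0.103, 0.005], [0.003, 0.018, -1.0]]
force: [0.1, 0.5, -2.0]
gripper_width: 0.0291
t: 4.25
ee_pos: [0.5092, -0.0747, 0.2724]
ee_rot: [[-0.1, 0.995, 0.016], [0.995, 0.1, 0.005], [0.003, 0.016, -1.0]]
force: [-0.8, 0.3, -2.3]
gripper_width: 0.0284
[ 0.50922214 -0.07473922  0.27244633] [-0.77779491  0.2700134  -2.29666061] 0.028366318525294518
```

View pics/w3.png

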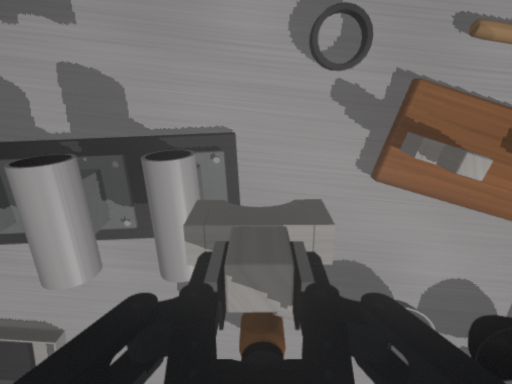

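```bash
python3 - <<'E'
from h import *
im=cv2.imread('pics/w3.png');crop(im,0,120,260,300,3,'pics/w3c.png');crop(im,135,140,215,290,5,'pics/w3d.png')
E
```

```text
(no output)
```

View pics/w3c.png

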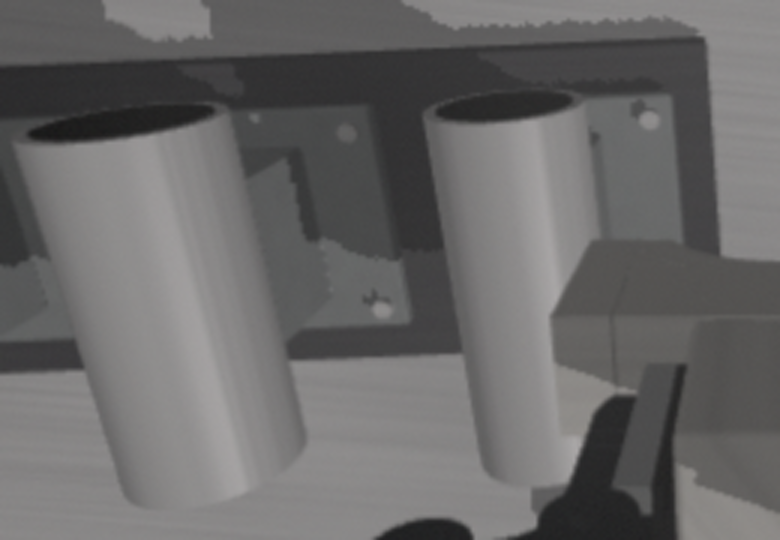

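View pics/w3d.png

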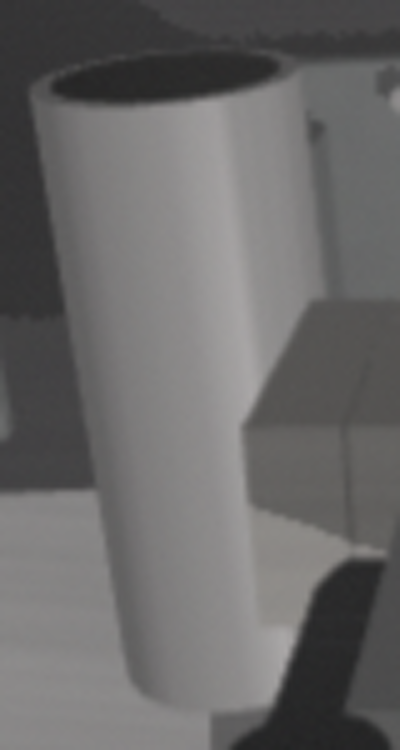

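```bash
python3 - <<'E'
from h import *
import pickle
from scipy.optimize import least_squares
c,s=pickle.load(open('w3.pkl','rb'))
px=lambda x,y:(135+x/5,140+y/5)
L=[(33,110),(52,215),(72,330),(97,480),(122,640)];Rr=[(301,90),(311,190),(321,285)]
def dist(u,v,p,a):
    o,d=ray(c,u,v);d=d/np.linalg.norm(d);n=np.cross(d,a);n/=np.linalg.norm(n);return (np.array(p)-o)@n
def res(q,fixr=None):
    y0,th,r=q;a=np.array([np.cos(th),np.sin(th),0]);p=[.568,y0,.1]
    if fixr:r=fixr
    return [ (dist(*px(*P),p,a)-sg*r)*1e3 for sg,S in((1,L),(-1,Rr)) for P in S]
for f in(None,.026,.030,.034):
  best=min((least_squares(lambda q:np.array(res(q,f)),[-.153,.1,sg*.03]) for sg in(1,-1)),key=lambda o:o.cost)
  print(f,best.x.round(4),np.degrees(best.x[1]).round(2),best.fun.round(2))
print('near end centre',at_z(c,*px(165,78),.1),'top rim',at_z(c,*px(185,50),.074))
print('far end top',at_z(c,*px(195,712),.126), 'rim top low', at_z(c,*px(165,105),.126))
E
```

```text
None [-0.1569  0.1419 -0.0254] 8.13 [-0.22  0.02  0.15  0.17 -0.12  0.18 -0.04 -0.14]
0.026 [-3.6886271e+03 -1.5708000e+00  3.0000000e-02] -90.0 [-52.71 -31.72  -8.66  20.96  51.29 -10.03  10.17  29.5 ]
0.03 [-3.9347047e+03 -1.5708000e+00  3.0000000e-02] -90.0 [-55.76 -34.79 -11.76  17.83  48.1   -5.08  15.11  34.42]
0.034 [-4.0983394e+03 -1.5708000e+00  3.0000000e-02] -90.0 [-58.82 -37.86 -14.86  14.69  44.92  -0.13  20.04  39.33]
near end centre [ 0.50570516 -0.16622712  0.1       ] top rim [ 0.50583861 -0.1687761   0.074     ]
far end top [ 0.63428151 -0.15224197  0.126     ] rim top low [ 0.50408347 -0.15945665  0.126     ]
```

Fitted radius is about 25.4 mm (so probably 26), pipe yaw 8.1°, middle at (0.5695, −0.157). I'll move over it and verify by touch.

```bash
python3 - <<'E'
from h import *
delta((.5695,-.157,.21),yawR(8.1))
E
```

```text
travel [ 0.602 -0.836 -0.626] ang [-0.0038  0.0102  0.0251] deg 2.5
```

```bash
python3 -m inch '[{"travel":[0.2,-0.3,0],"angular":[-0.004,0.01,0.025],"jaw":-1},{"travel":[0.4,-0.6,-0.2],"angular":[-0.004,0.01,0.025],"jaw":-1},{"travel":[0.6,-0.83,-0.4],"angular":[-0.004,0.01,0.025],"jaw":-1},{"travel":[0.6,-0.83,-0.62],"angular":[-0.004,0.01,0.025],"jaw":-1},{"travel":[0.6,-0.83,-0.62],"angular":[-0.004,0.01,0.025],"jaw":-1},{"travel":[0.6,-0.83,-0.62],"angular":[-0.004,0.01,0.025],"jaw":-1}]'
python3 - <<'E'
from h import *
import pickle
s=sense();print(s['ee_pos'],s['ee_rot'][:,2],s['force'],s['ft_torque'])
c=get_calibration('wrist');im=snapshot('wrist')[:,:,::-1];cv2.imwrite('pics/w4.png',im);pickle.dump((c,s),open('w4.pkl','wb'))
cv2.imwrite('pics/s4.png',cv2.resize(snapshot('scene')[150:290,140:300][:,:,::-1],None,fx=4.5,fy=4.2,interpolation=cv2.INTER_CUBIC))
delta((.5695,-.157,.21),yawR(8.1),s)
E
```

```text
t: 4.9
ee_pos: [0.5692, -0.1545, 0.2103]
ee_rot: [[-0.142, 0.99, -0.001], [0.99, 0.142, 0.001], [0.001, -0.001, -1.0]]
force: [0.7, 0.9, -1.6]
gripper_width: 0.0288
[ 0.56916789 -0.1545046   0.21028787] [-1.14765594e-03  8.31361342e-04 -9.99998996e-01] [ 0.74951852  0.87145739 -1.63932322] [ 0.02891878 -0.00344028  0.06118847]
travel [ 0.003 -0.025 -0.003] ang [-0.0005 -0.0007 -0.001 ] deg 0.1
```

View pics/w4.png

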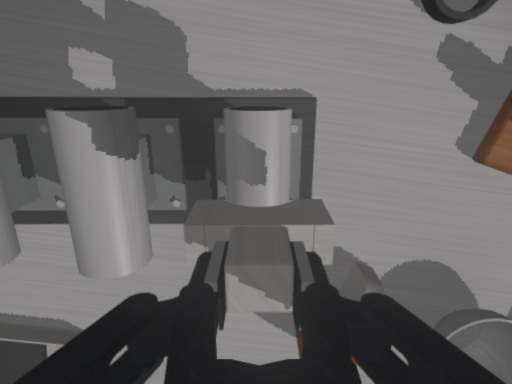

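View pics/s4.png

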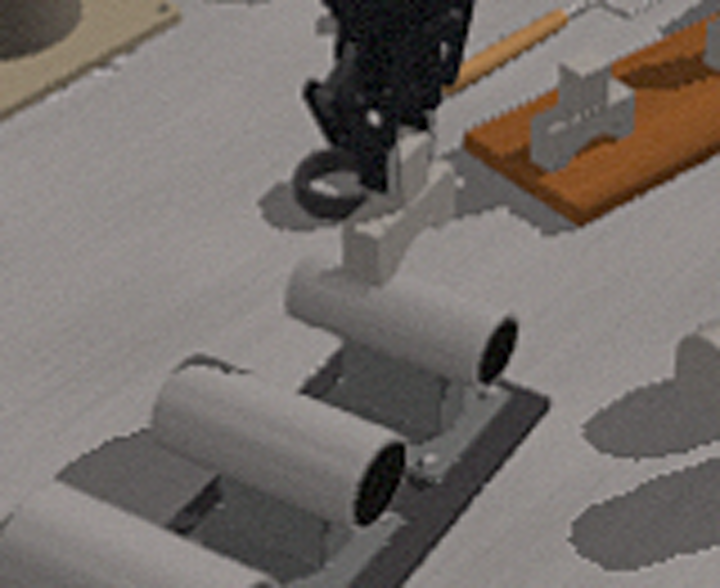

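```bash
python3 - <<'E'
from h import *
im=cv2.imread('pics/w4.png');crop(im,175,90,345,275,4,'pics/w4c.png')
E
```

```text
(no output)
```

View pics/w4c.png

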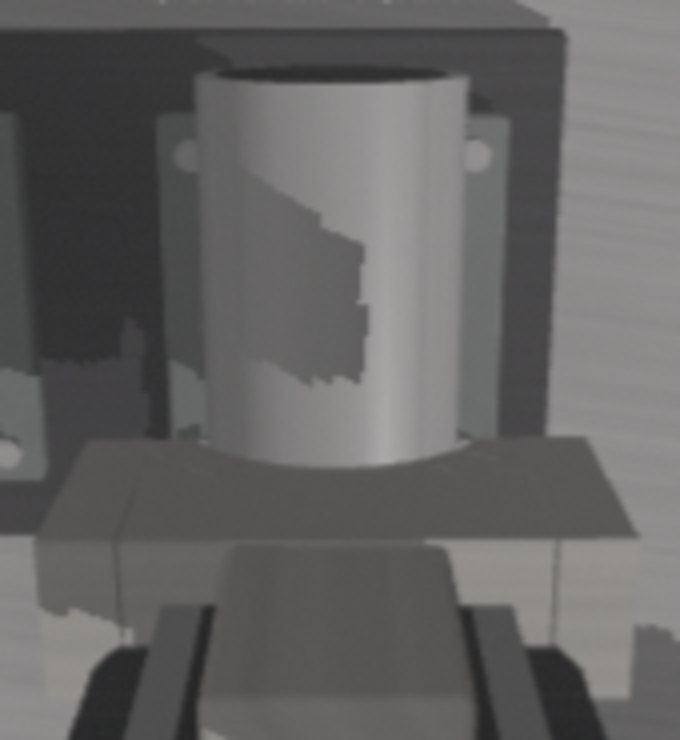

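```bash
python3 - <<'E'
from h import *
import pickle
from scipy.optimize import least_squares
c,s=pickle.load(open('w4.pkl','rb'))
px=lambda x,y:(175+x/4,90+y/4)
L=[(197,100),(203,280),(208,430)];Rr=[(468,100),(464,280),(459,420)]
def dist(u,v,p,a):
    o,d=ray(c,u,v);d=d/np.linalg.norm(d);n=np.cross(d,a);n/=np.linalg.norm(n);return (np.array(p)-o)@n
def res(q):
    y0,th,r=q;a=np.array([np.cos(th),np.sin(th),0]);p=[.5695,y0,.1]
    return np.array([ (dist(*px(*P),p,a)-sg*r)*1e3 for sg,S in((1,L),(-1,Rr)) for P in S])
b=least_squares(res,[-.155,.1,-.026]);print(b.x,np.degrees(b.x[1]),b.fun.round(2))
print('near end',at_z(c,*px(332,84),.126),at_z(c,*px(332,66),.126*0+.074))
# leaf: feet front corners: at z = tcp-.0537, top front edge
z=s['ee_pos'][2]-.0537
for P in((88,438),(588,438)):print('foot',at_z(c,*px(*P),z).round(4))
for P in((37,540),(637,540)):print('platetop',at_z(c,*px(*P),z+.04).round(4))
E
```

```text
[-0.15607935  0.1445075  -0.02589632] 8.279670074863423 [ 0.08 -0.01 -0.07 -0.14  0.15 -0.  ]
near end [ 0.50486945 -0.16555569  0.126     ] [ 0.50510557 -0.16562499  0.074     ]
foot [ 0.5633 -0.197   0.1566]
foot [ 0.5518 -0.117   0.1566]
platetop [ 0.5632 -0.1965  0.1966]
platetop [ 0.5519 -0.118   0.1966]
```

```bash
python3 -m inch '[{"travel":[0,-0.008,-0.2],"angular":[0,0,0],"jaw":-1},{"travel":[0,-0.008,-0.3],"angular":[0,0,0],"jaw":-1},{"travel":[0,-0.008,-0.36],"angular":[0,0,0],"jaw":-1},{"travel":[0,-0.008,-0.38],"angular":[0,0,0],"jaw":-1},{"travel":[0,-0.008,-0.39],"angular":[0,0,0],"jaw":-1},{"travel":[0,-0.008,-0.4],"angular":[0,0,0],"jaw":-1}]' 
python3 -c "
from h import *
s=sense();print(s['ee_pos'],s['force'],s['ft_torque'])"
```

```text
t: 5.6
ee_pos: [0.5705, -0.1562, 0.1731]
ee_rot: [[-0.142, 0.99, 0.004], [0.99, 0.142, -0.001], [-0.002, 0.003, -1.0]]
force: [1.0, -0.2, -2.1]
gripper_width: 0.0285
[ 0.57046582 -0.15622086  0.17311137] [ 0.99434561 -0.17776127 -2.12783766] [-0.03478309 -0.01814125 -0.05842099]
```

```bash
for i in 1 2 ; do python3 -m inch '[{"travel":[0,0,-0.02],"angular":[0,0,0],"jaw":-1},{"travel":[0,0,-0.03],"angular":[0,0,0],"jaw":-1}]' | sed -n '2p;4p'; python3 -c "
from h import *
s=sense();print(s['ee_pos'].round(4),s['force'].round(1),s['ft_torque'].round(2))";done
```

```text
ee_pos: [0.5707, -0.1563, 0.1703]
force: [0.5, 0.0, -2.6]
[ 0.5707 -0.1563  0.1703] [ 0.5  0.  -2.6] [-0.01  0.02 -0.05]
ee_pos: [0.5706, -0.1563, 0.1672]
force: [0.4, 0.8, -0.4]
[ 0.5706 -0.1563  0.1672] [ 0.4  0.8 -0.4] [ 0.14  0.03 -0.01]
```

```bash
for i in 1 2 ; do python3 -m inch '[{"travel":[0,0,-0.01],"angular":[0,0,0],"jaw":-1},{"travel":[0,0,-0.01],"angular":[0,0,0],"jaw":-1}]' | sed -n '4p'; python3 -c "
from h import *
s=sense();print(s['ee_pos'].round(4),s['force'].round(1),s['ft_torque'].round(2),s['ee_rot'][:,2].round(4))";done
```

```text
force: [-1.2, 2.9, 3.6]
[ 0.5708 -0.1561  0.1666] [-1.2  2.9  3.6] [0.56 0.21 0.  ] [ 4.4e-03 -9.0e-04 -1.0e+00]
force: [-1.3, 3.7, 4.9]
[ 0.5711 -0.1558  0.1663] [-1.3  3.7  4.9] [0.75 0.45 0.04] [ 5.2e-03 -7.0e-04 -1.0e+00]
```

```bash
for i in 1 ; do python3 -m inch '[{"travel":[-0.004,0.007,-0.01],"angular":[0,0,0],"jaw":-1},{"travel":[-0.004,0.007,-0.01],"angular":[0,0,0],"jaw":-1}]' | sed -n '4p'; python3 -c "
from h import *
s=sense();print(s['ee_pos'].round(4),s['force'].round(1),s['ft_torque'].round(2),s['ee_rot'][:,2].round(4))
cv2.imwrite('pics/w5.png',cv2.resize(snapshot('wrist')[90:280,170:350][:,:,::-1],None,fx=4,fy=3.1,interpolation=cv2.INTER_CUBIC))
cv2.imwrite('pics/s5.png',cv2.resize(snapshot('scene')[180:260,190:270][:,:,::-1],None,fx=7,fy=7,interpolation=cv2.INTER_CUBIC))";done
```

```text
force: [-0.7, 1.8, 4.7]
[ 0.5711 -0.1552  0.1658] [-0.7  1.8  4.7] [ 0.34  0.23 -0.03] [ 0.0063 -0.0013 -1.    ]
```

View pics/w5.png

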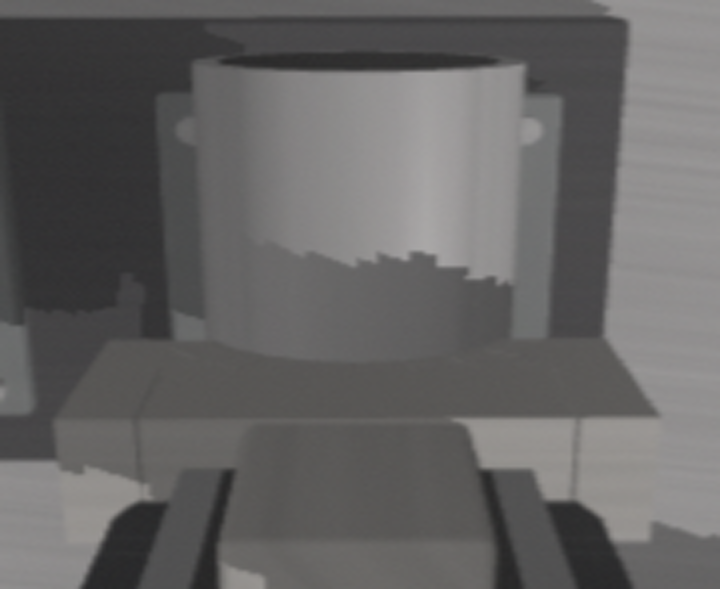

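View pics/s5.png

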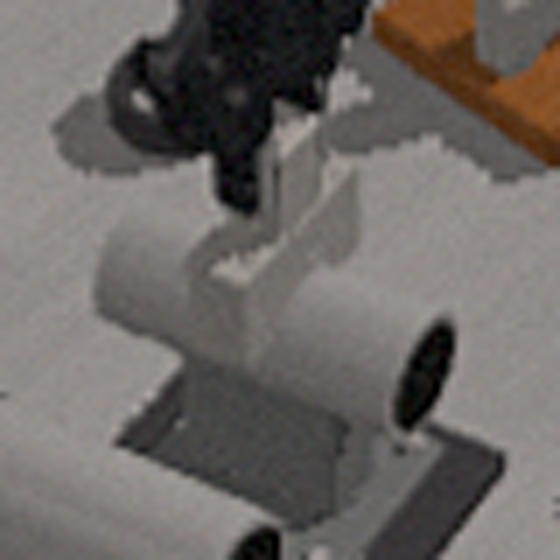

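```bash
python3 -m inch '[{"travel":[0,0.003,-0.015],"angular":[0,0,0],"jaw":-1},{"travel":[0,0.003,-0.02],"angular":[0,0,0],"jaw":-1},{"travel":[0,0.003,-0.02],"angular":[0,0,0],"jaw":-1}]' | sed -n '2p;4p;5p'
python3 -c "
from h import *
s=sense();print(s['ee_pos'].round(4),s['force'].round(1),s['ft_torque'].round(2),s['ee_rot'][:,2].round(4))"
python3 -m inch '[{"travel":[-0.002,0.018,-0.013],"angular":[-0.017,-0.002,0],"jaw":-1},{"travel":[-0.005,0.036,-0.015],"angular":[-0.033,-0.005,0],"jaw":-1},{"travel":[-0.008,0.057,-0.015],"angular":[-0.055,-0.008,0],"jaw":-1}]' | sed -n '2p;4p;5p'
python3 -c "
from h import *
s=sense();print(s['ee_pos'].round(4),s['force'].round(1),s['ft_torque'].round(2),s['ee_rot'][:,2].round(4))"
```

```text
ee_pos: [0.5713, -0.1553, 0.1658]
force: [-6.4, 1.3, 14.3]
gripper_width: 0.0287
[ 0.5713 -0.1553  0.1658] [-6.4  1.3 14.3] [0.71 1.36 0.1 ] [ 0.0074 -0.002  -1.    ]
ee_pos: [0.5713, -0.1497, 0.1658]
force: [-1.2, 3.7, 6.8]
gripper_width: 0.029
[ 0.5713 -0.1497  0.1658] [-1.2  3.7  6.8] [ 0.9   0.38 -0.03] [ 0.0223 -0.0894 -0.9957]
```

```bash
python3 -m inch '[{"travel":[-0.004,0.018,-0.016],"angular":[-0.017,-0.001,0],"jaw":-1},{"travel":[-0.007,0.036,-0.019],"angular":[-0.033,-0.003,0],"jaw":-1},{"travel":[-0.01,0.056,-0.021],"angular":[-0.055,-0.006,0],"jaw":-1}]' | sed -n '4p;5p'
python3 -c "
from h import *
s=sense();print(s['ee_pos'].round(4),s['force'].round(1),s['ft_torque'].round(2),s['ee_rot'][:,2].round(4))"
python3 -m inch '[{"travel":[-0.004,0.018,-0.018],"angular":[-0.017,-0.001,0],"jaw":-1},{"travel":[-0.007,0.036,-0.022],"angular":[-0.033,-0.003,0],"jaw":-1},{"travel":[-0.01,0.053,-0.027],"angular":[-0.055,-0.006,0],"jaw":-1},{"travel":[-0.01,0.053,-0.027],"angular":[-0.055,-0.006,0],"jaw":-1}]' | sed -n '4p;5p'
python3 -c "
from h import *
s=sense();print(s['ee_pos'].round(4),s['force'].round(1),s['ft_torque'].round(2),s['ee_rot'][:,2].round(4))"
```

```text
force: [-1.3, 4.8, 8.1]
gripper_width: 0.0289
[ 0.5712 -0.1439  0.1651] [-1.3  4.8  8.1] [ 1.04  0.29 -0.02] [ 0.0344 -0.1759 -0.9838]
force: [-0.9, 4.3, 6.3]
gripper_width: 0.0286
[ 0.5712 -0.1376  0.1634] [-0.9  4.3  6.3] [ 0.58  0.08 -0.04] [ 0.0465 -0.2613 -0.9641]
```

```bash
python3 -c "
from h import *
cv2.imwrite('pics/s6.png',cv2.resize(snapshot('scene')[180:260,190:270][:,:,::-1],None,fx=7,fy=7,interpolation=cv2.INTER_CUBIC))
cv2.imwrite('pics/w6.png',snapshot('wrist')[:,:,::-1])
s=sense();print(s['ee_pos'],s['force'])"
```

```text
[ 0.57123524 -0.13773175  0.1634621 ] [-0.93642182  5.7714111   6.36103543]
```

View pics/s6.png

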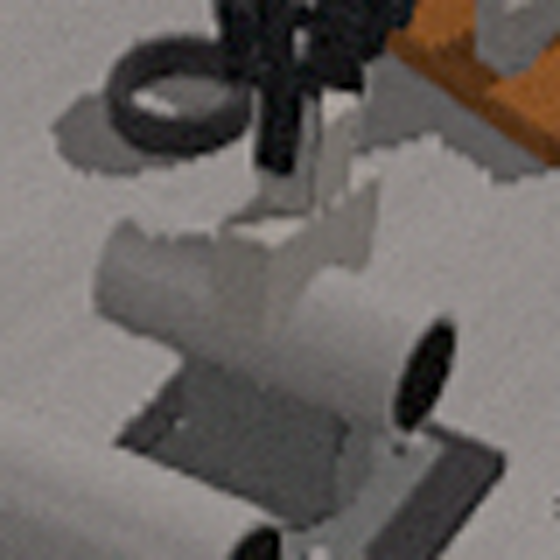

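View pics/w6.png

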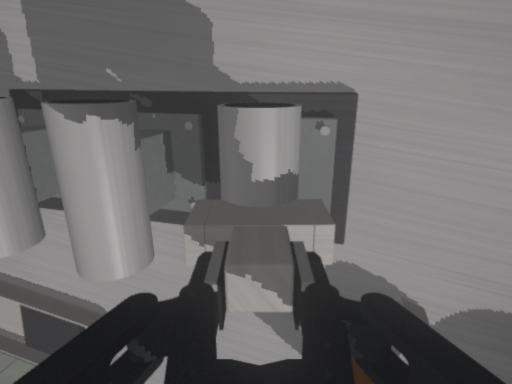

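```bash
python3 -c "
from h import *
for th in(10,5,0):
  a=np.array([np.cos(np.radians(8.2)),np.sin(np.radians(8.2)),0])
  d=Ro.from_rotvec(-a*np.radians(th)).as_matrix()
  c=np.array([.5718,-.155,.0998]);delta(c+d@[0,0,.065],d@yawR(8.2))"
```

```text
travel [-0.01  -0.061  0.004] ang [ 0.0576  0.0137 -0.0015] deg 5.3
travel [-0.002 -0.117  0.011] ang [ 0.1125  0.0217 -0.0013] deg 10.3
travel [ 0.006 -0.173  0.013] ang [ 0.1675  0.0297 -0.001 ] deg 15.3
```

```bash
python3 -m inch '[{"travel":[0,-0.02,-0.008],"angular":[0.02,0.004,0],"jaw":-1},{"travel":[0,-0.04,-0.002],"angular":[0.04,0.008,0],"jaw":-1},{"travel":[0,-0.061,0.004],"angular":[0.058,0.012,0],"jaw":-1},{"travel":[0,-0.08,0.006],"angular":[0.076,0.016,0],"jaw":-1}]' | sed -n '2p;4p;5p'
python3 -c "
from h import *
s=sense();print(s['ee_pos'].round(4),s['force'].round(1),s['ft_torque'].round(2),s['ee_rot'][:,2].round(4))
for th in(4,0):
  a=np.array([np.cos(np.radians(8.2)),np.sin(np.radians(8.2)),0])
  d=Ro.from_rotvec(-a*np.radians(th)).as_matrix()
  c=np.array([.5718,-.155,.0998]);delta(c+d@[0,0,.065],d@yawR(8.2))"
```

```text
ee_pos: [0.5723, -0.1454, 0.1651]
force: [1.8, 3.8, 6.8]
gripper_width: 0.0286
[ 0.5723 -0.1454  0.1651] [1.8 3.8 6.8] [ 0.75 -0.2   0.05] [ 0.0242 -0.1416 -0.9896]
travel [-0.011 -0.051 -0.005] ang [ 0.0465  0.009  -0.0016] deg 4.3
travel [-0.005 -0.096 -0.003] ang [ 0.0905  0.0154 -0.0016] deg 8.3
```

```bash
python3 -m inch '[{"travel":[-0.005,-0.025,-0.007],"angular":[0.023,0.004,0],"jaw":-1},{"travel":[-0.007,-0.05,-0.005],"angular":[0.046,0.008,0],"jaw":-1},{"travel":[-0.007,-0.073,-0.004],"angular":[0.068,0.012,0],"jaw":-1},{"travel":[-0.005,-0.096,-0.003],"angular":[0.09,0.015,0],"jaw":-1},{"travel":[-0.005,-0.096,-0.003],"angular":[0.09,0.015,0],"jaw":-1},{"travel":[-0.005,-0.096,-0.003],"angular":[0.09,0.015,0],"jaw":-1}]' | sed -n '2p;4p;5p'
python3 -c "
from h import *
s=sense();print(s['ee_pos'].round(4),s['force'].round(1),s['ft_torque'].round(2),s['ee_rot'][:,2].round(4))
delta((.5711,-.155,.1655),yawR(8.2))"
```

```text
ee_pos: [0.5727, -0.1553, 0.1658]
force: [0.3, 3.8, 7.5]
gripper_width: 0.0287
[ 0.5727 -0.1553  0.1658] [0.3 3.8 7.5] [ 0.81 -0.17 -0.02] [ 2.9e-03  1.0e-04 -1.0e+00]
travel [-0.016  0.003 -0.003] ang [-0.0001  0.0018 -0.0011] deg 0.2
```

```bash
python3 -m inch '[{"travel":[0,0.006,-0.004],"angular":[0,0.002,0],"jaw":-1},{"travel":[0,0.006,-0.004],"angular":[0,0.002,0],"jaw":-1}]' | sed -n '2p;4p;5p'
python3 -c "
from h import *
s=sense();print(s['ee_pos'].round(4),s['force'].round(1),s['ft_torque'].round(2),s['ee_rot'][:,2].round(4))"
```

```text
ee_pos: [0.5729, -0.1551, 0.1658]
force: [-0.3, 0.4, 7.0]
gripper_width: 0.0285
[ 0.5729 -0.1551  0.1658] [-0.3  0.4  7. ] [ 0.22  0.16 -0.  ] [ 2.e-04 -4.e-04 -1.e+00]
```

Bedded: the force is purely vertical at 7 N, and the tool is upright to within 0.03°. Releasing now.

```bash
python3 -m inch '[{"travel":[0,0,0],"angular":[0,0,0],"jaw":-0.2},{"travel":[0,0,0],"angular":[0,0,0],"jaw":0.2},{"travel":[0,0,0],"angular":[0,0,0],"jaw":0.4},{"travel":[0,0,0],"angular":[0,0,0],"jaw":0.4}]' | sed -n '2p;4p;5p'
python3 -m inch '[{"travel":[0,0,0.2],"angular":[0,0,0],"jaw":0.4},{"travel":[0,0,0.5],"angular":[0,0,0],"jaw":0.4},{"travel":[0,0,0.9],"angular":[0,0,0],"jaw":0.4},{"travel":[0,0,0.9],"angular":[0,0,0],"jaw":0.4}]'| sed -n '2p;4p;5p'
python3 -c "
from h import *
import pickle
s=sense();c=get_calibration('wrist');im=snapshot('wrist')[:,:,::-1];cv2.imwrite('pics/w7.png',im);pickle.dump((c,s),open('w7.pkl','wb'))
crop(im,170,60,350,240,4,'pics/w7c.png')
cv2.imwrite('pics/s7.png',cv2.resize(snapshot('scene')[130:260,170:340][:,:,::-1],None,fx=4.5,fy=4.5,interpolation=cv2.INTER_CUBIC))"
```

```text
ee_pos: [0.5727, -0.1551, 0.1654]
force: [0.4, 0.6, 0.3]
gripper_width: 0.0599
ee_pos: [0.5753, -0.1561, 0.2624]
force: [-0.1, -0.3, 1.2]
gripper_width: 0.0599
```

View pics/w7.png

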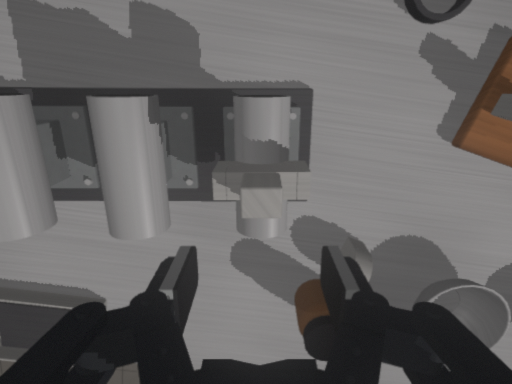

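View pics/s7.png

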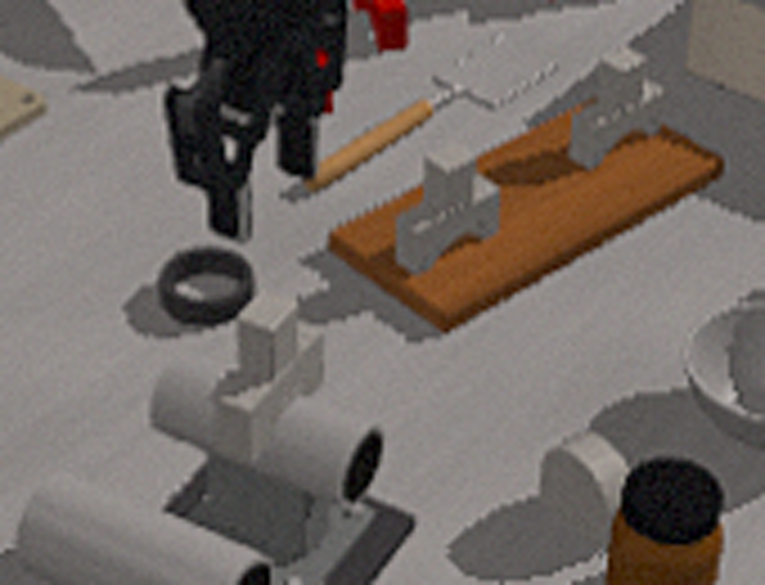

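The leaf stands on the pipe: tab top at wrist (262,195), plate at (262,180). A quantitative check next.

```bash
python3 - <<'E'
from h import *
import pickle
c,s=pickle.load(open('w7.pkl','rb'));im=cv2.imread('pics/w7.png')
a=np.radians(8.2);y=np.array([np.cos(a),np.sin(a),0]);x=np.array([-np.sin(a),np.cos(a),0])
p=np.array([.5718,-.1558,.113])
big=cv2.resize(im[80:245,200:325],None,fx=5,fy=3.6*5/5*1,interpolation=cv2.INTER_CUBIC)
for h,w,t in((.08,.015,.012),(.04,.04,.012),(0,.04,.012)):
  for i,j in((1,1),(1,-1),(-1,-1),(-1,1)):
    if h==0 and j>0: continue
    u=proj(c,p+i*w*x+j*t*y+[0,0,h]);cv2.circle(big,(int((u[0]-200)*5),int((u[1]-80)*3.6)),2,(0,0,255),-1)
for e in(-1,1):
    u=proj(c,np.array([.5694,-.1561,.126])+e*.065*y);cv2.circle(big,(int((u[0]-200)*5),int((u[1]-80)*3.6)),3,(255,0,0),-1)
cv2.imwrite('pics/w7o.png',big)
E
```

```text
(no output)
```

View pics/w7o.png

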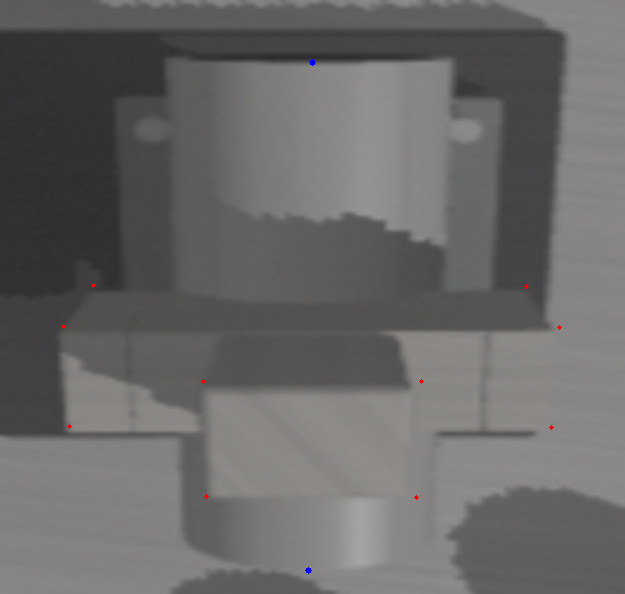

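```bash
python3 -c "
from h import *
s=sense();print(s['t'],s['force'].round(1));print(sign_off())"
```

```text
10.2 [ 0.6  0.8 -0.5]
the job is handed in; nothing more can be done
None
```

The small-notch leaf (26 mm) fits the pipe nearest the board. I left it standing upright on that pipe, fully home, and handed the job in at 10.2 s.

- **Finding the fit:** Camera fits put the pipe's radius at 25.4 and 25.9 mm, so I tried the small leaf first. Pressed on the pipe, it stopped with its arc centre 99–100 mm above the table. The axis is at 100 mm, and a leaf too small would stop about 7 or 12 mm higher. Raising the press to about 14 N, the highest I read, did not move it any further.
- **Slide and return:** I slid the leaf round to 15.4° towards the board. The arc centre stayed within about 1 mm of its bedded position. I brought it back with the tool upright to within 0.03°; the force was then straight down at about 7 N. Then I released it.
- **Last pictures:** The leaf stands upright within about 1 mm of where a fully home leaf should appear, roughly 3 mm from the pipe's middle. The gripper is clear of it. In the final scene picture the other two leaves were still on the board, and I never handled them or the other things.
- **Not done:** I did not press the middle or large leaf on the pipe. I did no separate rocking test beyond the slide. Some fitted positions differed by 1–2 mm, which is within the camera calibration.

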